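# Load, zero and two-point check a bench tension tester

## Robot

A 7-joint arm with a two-finger parallel gripper is mounted at the origin on a cart in front of the work surface, level with it; the furniture and walls round the work are solid. World frame = base frame: x ahead of the robot, y to its left, z up, the work surface at z = 0. Lengths are in m, angles in degrees, forces in N, time in s.
With the tool pointing down it reaches from about 0.425 to 0.875 m from the base axis. Payload 4.7 kg.
Tool frame: the origin (TCP) lies midway between the tips of the shut fingers; the grasp point (between the pads) lies 19 mm behind it; z points along the fingers, y is the line along which they close (so a half turn about z gives the same grasp; the last joint's range is limited). The gripper opens to 87 mm and grips with 3 to 60 N. Pads are 19 mm wide; open, the fingers measure 117 mm over their backs; the gripper's body (75 mm by 190 mm) begins 51 mm behind the grasp point.
Start: joints at [68.188, 18.392, -4.016, 83.108, 1.295, 78.541, -3.26], TCP at [0.25, -0.6, 0.223] pointing down, gripper open.
Joint ranges: [-163.93, 163.93], [-17.29, 119.83], [-79.2, 71.16], [3.27, 140.29], [-89.18, 269.18], [5.43, 117.66], [-154.24, 154.24]. Speed limits (degrees/s): [147.25, 147.25, 180, 180, 180, 180, 180].

## Interface

Orientations are given as [roll, pitch, yaw] about the fixed x, y, z axes, in that order (R = Rz(yaw) Ry(pitch) Rx(roll)).
In Python, from cell import env gives the robot as it stands. The module is installed in compiled form; this text tells all that it offers.
- The arm moves only by the tool step_arm, never from a script. Its argument "rows" is a list of rows, each an object with "angular": the turn, a rotation vector about the tool's x, y, z in units of pi rad (1.0 is pi rad), a list of three; "slide": the shift along the tool's x, y, z in units of 500 mm (1.0 is 500 mm), a list of three; "jaw": the opening, from 0 (shut) to 1 (fully open). A call has 1 to 10 rows; each row shifts and turns the commanded pose from where the row before left it, along the tool's axes as they then stand; what a row does not reach is not made up. A row lasts 1/8 s, in which the tool goes at most 62.5 mm and 10.7 degrees, less where a joint would pass 70% of its speed; a pose out of reach is approached as far as the arm can. A call with a number of a shift or a turn outside -1 to 1 is refused whole. A call with a gripper value outside its range is refused whole. The fingers move at their own pace and stop on an object; "newtons" is the grip in N (left out, the last holds). Time passes only in rows, so rows that do not move let the fingers close. It gives the time, the measured TCP pose, the force, the opening and the grip force at its end, in the units of the state.
- env.get_obs(): the state, without advancing time (a new reading comes with each control period).
- env.read_camera(name): name is "side" or "top"; returns the picture (400x640x3 uint8, red, green, blue); there is no depth.
- env.camera_info(name): a dict with "fx", "fy", "cx", "cy" (pixels), "R" (3x3) and "t" (3): a world point X has camera coordinates R X + t. Camera axes: x right, y down, z forward; pixel columns grow to the right and rows downward; lengths in m; the calibration is good to about 2 mm. A picture is of the moment at which its call begins. camera_info takes no time and is no camera call.
- env.sign_off(): hands the job in; it is judged then, once.
The state is a dict: "time_s": time; "qpos": joint angles; "joint_velocities": joint speeds; "effort": joint torques, N m; "tool_pos": TCP position; "tool_rot": TCP orientation; "force": force on the tool from outside, world axes, zero at the start; "wrist_torque": the same for the moment, N m; "grip_width": finger opening in m; "grasp_force": force on a finger pad.
Only numpy, scipy, OpenCV 4.12 (cv2) and the standard library are available. Lean on these libraries where they do the work, as an engineer would, in place of code of your own. Each camera call takes 0.05 s, during which the arm holds its last target. There are 200 camera calls.

## Task

Load the tension tester's two posts with every spacer ring lying on the table, brass rings on the brass-topped post and black rings on the black-topped one, each sitting right down; then press the red zeroing pedal fully down to its stop and let it up. After that pull the sprung slide out until its pointer is level with the yellow flag and hold it there for three seconds, then go on to the red flag and hold there for three seconds without overpulling past it, and let the slide go fully home; leave the micrometer and dial indicator alone.

Things in the scene. Friction and masses are not known exactly. Their poses are not given: they have to be found in the camera images.
- tester: fixed bench tension tester: grey base plate 140 mm (x) by 300 mm (y), 10 mm thick; on it a blue spring barrel lying along y (x +30, y +46 to +141 mm, top 41 mm above the table), a slide with an upright black grip, a white scale behind it, two posts in front. Origin: centre of the plate's underside, on the table. The slide is pulled to this body's -y
- slide (a joint): how far the sprung slide is pulled out, m: 0 home against its stop, grows as it moves to the tester's -y, up to 0.085. The spring pulls it home with about 2.4 N at home plus 120 N per m, damped (40 N s/m), so it goes home by itself when let go
- slide_grip (a point): point to grip the slide, 64 mm above the table on the axis of its upright black grip with an orange band: 14 mm thick along the pull (y), 26 mm wide across it (x), from 26 to 84 mm above the table. The barrel and flags near it are at most 41 mm high. Its axes are the tester's
- pointer (a point): tip of the slide's red pointer, which points along the tester's +x at the scale, 21 mm above the table and 28 mm in +x from the grip's axis; it is level with a flag when its y in the flag's frame is 0
- flag_yellow: small yellow flag clip standing beside the tester's scale, 8 mm wide along the scale, top 37 mm above the table; its place along the scale differs from start to start. Origin on the base plate at the middle of the flag's width; its y axis lies along the scale (the slide is pulled towards -y)
- flag_red: small red flag clip standing beside the tester's scale, 8 mm wide along the scale, top 37 mm above the table; its place along the scale differs from start to start. Origin on the base plate at the middle of the flag's width; its y axis lies along the scale (the slide is pulled towards -y); always farther out than the yellow one
- post_brass: fixed upright post with a brass-coloured tapered top and brass-coloured foot disc, 14 mm diameter, 58 mm tall, on the tester's base plate; origin at its foot on the plate (10 mm above the table), z up along the post; up to three rings stack on it. The two posts stand 170 mm apart at the front of the plate and may be swapped
- post_black: fixed upright post with a black tapered top and black foot disc, 14 mm diameter, 58 mm tall, on the tester's base plate; origin at its foot on the plate (10 mm above the table), z up along the post; up to three rings stack on it. The two posts stand 170 mm apart at the front of the plate and may be swapped
- pedal (a joint): angle of the zeroing pedal, rad: 0 up, 0.32 fully down against its stop; a spring lifts it again. At the tread it takes about 3 N to start and 8 N to reach the stop
- pedal_tread (a point): middle of the ribbed black tread on top of the red pedal plate, 58 mm wide (y), 125 mm long (x). Its hinge is at the end away from the robot, 95 mm from this point and 30 mm above the table. Up, the plate slopes up 0.32 rad towards the robot (this point about 66 mm above the table); at the stop it is level (36 mm). Turns with the pedal
- brass_1: loose brass spacer ring, outside 46 mm, bore 26 mm, 14 mm high, about 50 g, lying flat on the table; origin at the centre of its underside, z along the bore. Absent (None) in some starts
- brass_2: loose brass spacer ring, outside 46 mm, bore 26 mm, 14 mm high, about 50 g, lying flat on the table; origin at the centre of its underside, z along the bore. Absent (None) in some starts
- brass_3: loose brass spacer ring, outside 46 mm, bore 26 mm, 14 mm high, about 50 g, lying flat on the table; origin at the centre of its underside, z along the bore. Absent (None) in some starts
- black_1: loose black spacer ring, outside 46 mm, bore 26 mm, 14 mm high, about 50 g, lying flat on the table; origin at the centre of its underside, z along the bore. Absent (None) in some starts
- black_2: loose black spacer ring, outside 46 mm, bore 26 mm, 14 mm high, about 50 g, lying flat on the table; origin at the centre of its underside, z along the bore. Absent (None) in some starts
- micrometer: micrometer lying to the right of the tester, loose, 56x116x15 mm, delicate, to be left alone; origin at the centre of its underside
- dial_indicator: dial indicator lying in front of the tester, loose, 119x59x24 mm, delicate, to be left alone; origin at the centre of its underside
There are look-alikes about, which are no part of the job. What is shaped like the brass_3 but purple is not meant.

How it is judged (in metres and radians):
On the way, in this order (a step that is already met when the one before it is completed fails the run):
1. every ring present is down on the post of its colour (horizontal distance between each of brass_1, brass_2, brass_3 and post_brass below 0.009 m and z of brass_1 in the frame of post_brass between -0.004 and 0.035 m and angle between each of brass_1, brass_2, brass_3, black_1, black_2's own z axis and vertical below 0.15 rad and z of brass_2 in the frame of post_brass between -0.004 and 0.035 m and z of brass_3 in the frame of post_brass between -0.004 and 0.035 m and horizontal distance between each of black_1, black_2 and post_black below 0.009 m and z of black_1 in the frame of post_black between -0.004 and 0.035 m and z of black_2 in the frame of post_black between -0.004 and 0.035 m), for 0.2 s.
2. the pedal is pressed down to its stop (value of joint pedal above 0.285 rad), for 0.2 s.
3. the pedal is up again (value of joint pedal below 0.06 rad), for 0.1 s.
4. the pointer is held level with the yellow flag for 2.5 s (y of pointer in the frame of flag_yellow between -0.005 and 0.005 m), for 2.5 s.
5. the pointer is held level with the red flag for 2.5 s (y of pointer in the frame of flag_red between -0.005 and 0.005 m), for 2.5 s.
6. the slide is home again (value of joint slide below 0.005 m), for 0.2 s.
At the end, for the whole second after the job is handed in: every ring present is flat on the post of its colour (centre within 9 mm of the post's axis, its underside less than 35 mm above the plate) and at rest, the pedal is up (under 0.06 rad) and the slide is home (under 5 mm); on the way the pointer was held within 5 mm of each flag (all of step 1 and value of joint slide below 0.005 m and value of joint pedal below 0.06 rad and velocity of joint slide below 0.02 m/s and linear speed of each of brass_1, brass_2, brass_3, black_1, black_2 below 0.03 m/s); the robot touches nothing.
It fails at once if the slide is pulled more than 12 mm past the red flag (y of pointer in the frame of flag_red below -0.012 m).
It fails at once if the micrometer or the dial indicator is moved more than 3 cm (distance of any of micrometer, dial_indicator from where it was at the start of the episode above 0.03 m).
Of brass_1, brass_2, brass_3, black_1, black_2 only 3 to 5 are there at a start; the rules pass over those that are not, and their reading is None.
At some moment in a run one of brass_1, brass_2, brass_3, black_1, black_2 may be knocked a few centimetres aside while the robot is not near it.
Once in a run the grip may slacken for a moment while it holds something.
It also fails if it takes over 210 s, if anything falls off the work surface, if the arm or the gripper's body presses on something with over 40 N, if the wrist force passes 120 N, or if a joint passes its speed limit or range.

## Working session

There is one attempt and no reset: what is moved stays moved. The work goes in short steps, Python scripts to look and compute and a tool call to move; the robot and the scene stay as the last step left them, time stands still between calls to the robot, and variables do not carry over. Pictures are saved under pics/ and viewed, at most 14 in all, crops included, and the job is handed in when it is done.

Besides the shell and the picture viewer there is one more tool, called after "Call:" as a command line: name --argument value ..., lists and objects as JSON in quotes. step_arm: Moves the arm, as the interface text tells. Shifts and turns lie within -1 to 1; 1 stands for 500 mm of shift or pi rad of turn. Its arguments: {"type":"object","properties":{"rows":{"type":"array"},"newtons":{"type":"number"}},"required":["rows"]}

```bash
mkdir -p pics
python3 - <<'E'
from cell import env
import cv2
for n in ("top","side"):
    cv2.imwrite(f"pics/{n}0.png",env.read_camera(n)[:,:,::-1])
    print(env.camera_info(n))
print(env.get_obs())
E
```

```text
{'fx': 436.8112822176638, 'fy': 436.8112822176638, 'cx': 311.004454261378, 'cy': 197.74112400329074, 'R': array([[ 0.02079019, -0.99966746, -0.01525547],
       [-0.99587031, -0.01935762, -0.0886995 ],
       [ 0.08837469,  0.01703655, -0.9959416 ]]), 't': array([0.00804024, 0.54261953, 1.0767405 ])}
{'fx': 461.59355819620623, 'fy': 461.59355819620623, 'cx': 318.8272249098463, 'cy': 204.44237231305635, 'R': array([[ 0.99210991, -0.122588  , -0.02627006],
       [-0.0842546 , -0.49677143, -0.86378198],
       [ 0.09283909,  0.85918003, -0.50318046]]), 't': array([-0.52519095,  0.13759735,  1.25791441])}
{'time_s': 0.1, 'qpos': array([68.18623467, 18.43485709, -4.01640393, 83.1668226 ,  1.29567054,
       78.54044442, -3.25890263]), 'joint_velocities': array([-0.15397171, -0.16266683, -0.05725572, -0.21889886, -0.03566322,
        0.04252596,  0.00218043]), 'effort': array([-8.94401510e-04, -4.92570949e+01, -4.06114385e-01, -3.13400137e+01,
       -6.40951213e-02,  3.94766859e-02,  5.34636740e-05]), 'tool_pos': array([ 0.24979196, -0.5995625 ,  0.22158004]), 'tool_rot': array([-1.79903147e+02,  5.75856115e-03,  2.26253997e+01]), 'force': array([-0.28233389,  0.61717816, -0.30689219]), 'wrist_torque': array([ 0.00307522, -0.03037937, -0.03680348]), 'grasp_force': 0.0, 'grip_width': 0.0871436159080191}
```

View pics/top0.png

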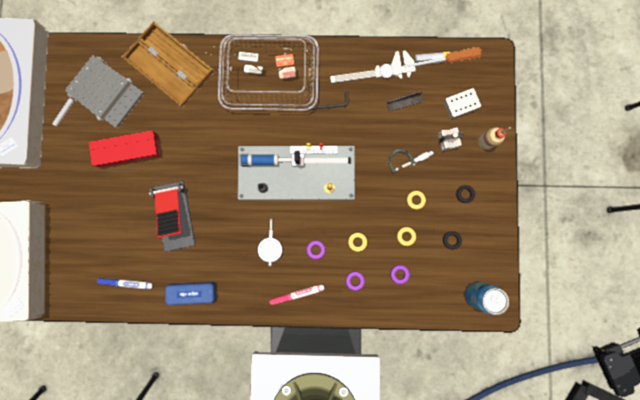

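View pics/side0.png

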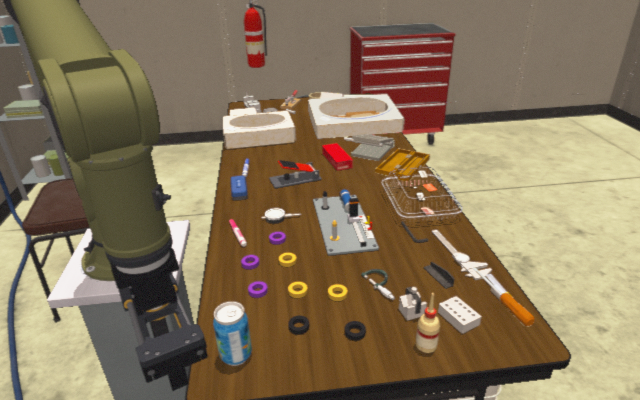

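Top view: brass rings at (358,242), (407,236), (416,200). Black rings at (466,194), (452,240). Purple decoys at (316,250), (355,281), (400,274). The tester is at (238–354,146–199), the pedal at (170,215), the micrometer at (410,158) and the dial indicator at (270,248).

```bash
cat > h.py <<'E'
from cell import env
import numpy as np, cv2
def bp(name,uv,z):
    c=env.camera_info(name); R=np.array(c["R"]); t=np.array(c["t"])
    d=R.T@np.array([(uv[0]-c["cx"])/c["fx"],(uv[1]-c["cy"])/c["fy"],1]); o=-R.T@t
    return o+d*(z-o[2])/d[2]
def px(name,X):
    c=env.camera_info(name); p=c["R"]@np.array(X)+c["t"]
    return np.array([p[0]/p[2]*c["fx"]+c["cx"],p[1]/p[2]*c["fy"]+c["cy"]])
def tri(a,b):  # least-squares 3D point from top pixel a and side pixel b
    A=[];y=[]
    for n,uv in(("top",a),("side",b)):
        c=env.camera_info(n);R=np.array(c["R"]);t=np.array(c["t"])
        for k,(f,c0) in enumerate(((c["fx"],c["cx"]),(c["fy"],c["cy"]))):
            m=(uv[k]-c0)/f; A.append(R[k]-m*R[2]); y.append(m*t[2]-t[k])
    return np.linalg.lstsq(np.array(A),np.array(y),rcond=None)[0]
def crop(im,x,y,w,h,s,fn):
    cv2.imwrite(fn,cv2.resize(im[y:y+h,x:x+w,::-1],None,fx=s,fy=s,interpolation=cv2.INTER_CUBIC))
def rings(im,box=(300,180,500,300)):
    x0,y0,x1,y1=box; hsv=cv2.cvtColor(im[y0:y1,x0:x1],cv2.COLOR_RGB2HSV)
    for nm,m in(("brass",cv2.inRange(hsv,(20,110,120),(34,255,255))),("black",cv2.inRange(hsv,(0,0,0),(179,255,48)))):
        n,l,s,c=cv2.connectedComponentsWithStats(m)
        for i in range(1,n):
            if s[i,4]>60: u=s[i,:2]+(s[i,2:4]-1)/2+[x0,y0]; print(nm,s[i,2:],(c[i]+[x0,y0]).round(1),u,bp("top",c[i]+[x0,y0],.012).round(4))
E
python3 - <<'E'
from h import *
t=env.read_camera("top"); s=env.read_camera("side")
rings(t)
crop(t,232,138,130,68,6,"pics/tt.png"); crop(s,308,182,75,75,8,"pics/ts.png"); 
crop(t,145,175,55,80,7,"pics/ped.png")
E
```

```text
brass [ 19  19 219] [415.9 199.8] [416. 200.] [ 0.5433 -0.247   0.012 ]
brass [ 19  19 226] [405.9 236.1] [406. 236.] [ 0.451 -0.222  0.012]
brass [ 20  20 210] [357.3 241.5] [357.5 241.5] [ 0.4348 -0.0998  0.012 ]
```

View pics/tt.png

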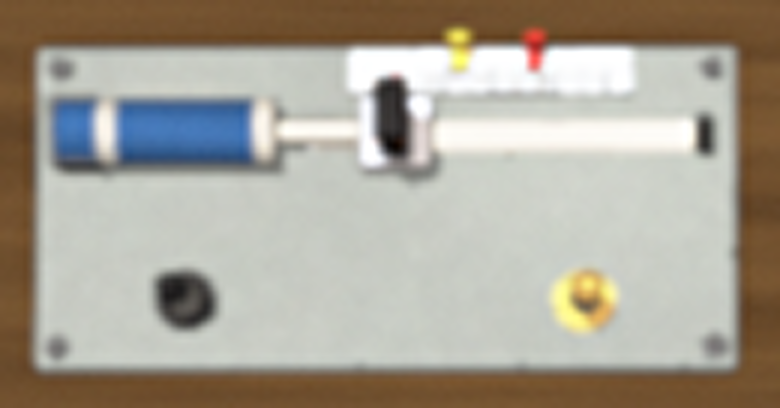

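View pics/ts.png

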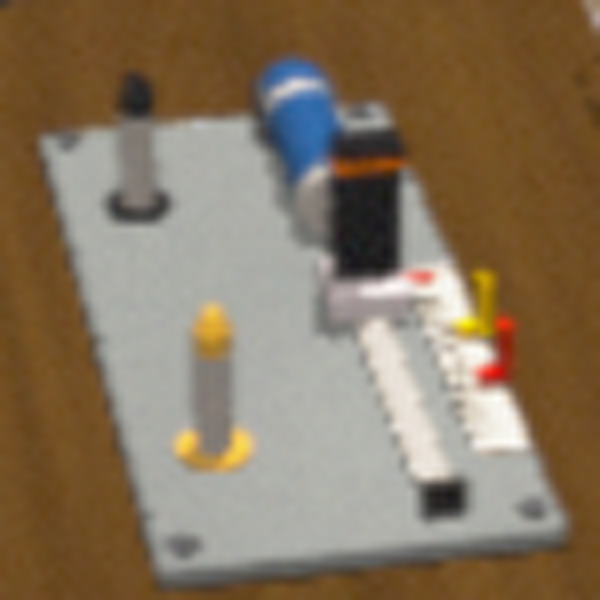

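View pics/ped.png

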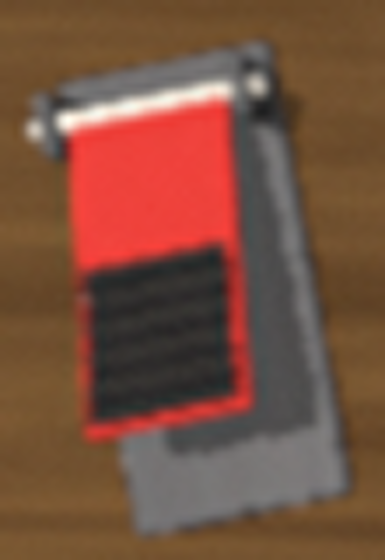

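The posts are upright, black at left (tt crop 185,300 foot) and brass at right (585,300). The flags are at crop columns 458 (yellow) and 534 (red), and the pointer is near column 397. The tread centre is about (163,332) in its crop.

Run:
```python
from h import *
T=lambda x,y:(232+(x+.5)/6-.5,138+(y+.5)/6-.5)
S=lambda x,y:(308+(x+.5)/8-.5,182+(y+.5)/8-.5)
P=lambda x,y:(145+(x+.5)/7-.5,175+(y+.5)/7-.5)
c=np.array([bp("top",T(*p),.010) for p in((37,47),(737,44),(737,370),(34,370))]);print(c.round(4),"ctr",c.mean(0).round(4))
d=(c[0]-c[1]+c[3]-c[2]);print("yaw",np.degrees(np.arctan2(-d[0],d[1])))
print("bk tip",tri(T(175,290),S(135,78)).round(4),"foot top",bp("top",T(186,300),.012).round(4),"foot side",bp("side",S(138,206),.012).round(4))
print("br tip",tri(T(588,282),S(212,308)).round(4),"foot",bp("top",T(584,302),.012).round(4),bp("side",S(214,447),.012).round(4))
for n,a,b in(("ye",458,484),("re",534,505)):
  print(n,bp("top",T(a,66),.012).round(4),bp("top",T(a,34),.037).round(4))
print("ye side",bp("side",S(484,272),.037).round(4),"re",bp("side",S(505,320),.037).round(4))
print("pointer",bp("top",T(397,77),.021).round(4), "side tip",bp("side",S(432,277),.021).round(4))
print("grip top",bp("top",T(391,115),.084).round(4),"side",bp("side",S(372,143),.084).round(4))
for q in((163,332),(90,420),(238,395),(220,245),(90,270)): print("tread",bp("top",P(*q),.066).round(4))
print("hinge",bp("top",P(60,122),.03).round(4),bp("top",P(245,85),.03).round(4))
im=env.read_camera("top"); g=cv2.cvtColor(im[180:260,435:490],cv2.COLOR_RGB2GRAY); m=cv2.inRange(g,0,48)
n,l,s,cc=cv2.connectedComponentsWithStats(m)
for i in range(1,n):
  if s[i,4]>30: print("black",s[i],bp("top",cc[i]+[435,180],.012).round(4))
```

```text
[[ 0.6758  0.2115  0.01  ]
 [ 0.6824 -0.0898  0.01  ]
 [ 0.5419 -0.0915  0.01  ]
 [ 0.5361  0.2078  0.01  ]] ctr [0.609  0.0595 0.01  ]
yaw 1.1862516669519954
bk tip [0.5652 0.1407 0.0691] foot top [0.5671 0.1436 0.012 ] foot side [0.5659 0.1423 0.012 ]
br tip [ 0.5704 -0.0261  0.0697] foot [ 0.5695 -0.026   0.012 ] [ 0.57   -0.0252  0.012 ]
ye [0.6703 0.0298 0.012 ] [0.6788 0.0294 0.037 ]
re [ 0.6709 -0.0028  0.012 ] [ 0.6794 -0.0025  0.037 ]
ye side [0.6775 0.0332 0.037 ] re [6.779e-01 4.000e-04 3.700e-02]
pointer [0.6633 0.0554 0.021 ] side tip [0.6639 0.0583 0.021 ]
grip top [0.6353 0.0543 0.084 ] side [0.6394 0.0513 0.084 ]
tread [0.4729 0.364  0.066 ]
tread [0.442  0.3879 0.066 ]
tread [0.4517 0.3369 0.066 ]
tread [0.5034 0.3457 0.066 ]
tread [0.4938 0.3906 0.066 ]
hinge [0.5486 0.4176 0.03  ] [0.5633 0.3512 0.03  ]
```

Call:
step_arm --rows '[{"angular": [0, 0, 0.04], "slide": [0, 0, 0], "jaw": 0.75}, {"angular": [0, 0, 0.04], "slide": [0, 0, 0], "jaw": 0.75}, {"angular": [0, 0, 0.04], "slide": [0, 0, 0], "jaw": 0.75}]'

```text
time_s: 0.62
tool_pos: [0.2499, -0.5999, 0.2224]
tool_rot: [-180.0, 0.0, 0.8]
force: [0.6, -0.7, 0.3]
grip_width: 0.0684
grasp_force: 0.0
```

Call:
step_arm --rows '[{"angular": [0, 0, 0.0044], "slide": [0, 0, 0], "jaw": 0.75}, {"angular": [0, 0, 0], "slide": [0.0733, -0.0882, 0], "jaw": 0.75}, {"angular": [0, 0, 0], "slide": [0.0733, -0.0882, 0], "jaw": 0.75}, {"angular": [0, 0, 0], "slide": [0.0733, -0.0882, 0], "jaw": 0.75}, {"angular": [0, 0, 0], "slide": [0.0733, -0.0882, 0], "jaw": 0.75}, {"angular": [0, 0, 0], "slide": [0.0733, -0.0882, 0], "jaw": 0.75}, {"angular": [0, 0, 0], "slide": [0.0733, -0.0882, 0], "jaw": 0.75}, {"angular": [0, 0, 0], "slide": [0.0733, -0.0882, 0], "jaw": 0.75}, {"angular": [0, 0, 0], "slide": [0.0733, -0.0882, 0], "jaw": 0.75}, {"angular": [0, 0, 0], "slide": [0, 0, 0.12], "jaw": 0.75}]'

```text
time_s: 1.88
tool_pos: [0.5493, -0.2408, 0.1672]
tool_rot: [179.9, -0.7, 0.9]
force: [0.9, -0.9, -1.3]
grip_width: 0.0651
grasp_force: 0.0
```

Call:
step_arm --rows '[{"angular": [0, 0, 0], "slide": [0, 0, 0], "jaw": 0.75}, {"angular": [0, 0, 0], "slide": [0, 0, 0], "jaw": 0.75}]'

```text
time_s: 2.12
tool_pos: [0.542, -0.2474, 0.164]
tool_rot: [179.9, -0.1, 0.2]
force: [-0.1, -1.2, 0.9]
grip_width: 0.0652
grasp_force: 0.0
```

Run:
```python
from h import *
o=env.get_obs();print(o["tool_pos"],o["tool_rot"])
im=env.read_camera("top"); rings(im); g=im[180:260,435:490].max(2)
print(g[14,20:45],g[60,5:30]); m=cv2.inRange(g,0,55)
n,l,s,cc=cv2.connectedComponentsWithStats(m)
for i in range(1,n):
  if s[i,4]>30: print("black",s[i],bp("top",cc[i]+[435,180],.012).round(4))
```

```text
[ 0.54197787 -0.24736424  0.16400181] [ 1.79944056e+02 -6.69112577e-02  1.79190003e-01]
brass [ 19  19 170] [406. 236.] [406. 236.] [ 0.4512 -0.2224  0.012 ]
brass [ 20  20 157] [357.4 241.7] [357.5 241.5] [ 0.4344 -0.1001  0.012 ]
black [ 34  27 516] [433.1 193. ] [437.5 193. ] [ 0.5614 -0.2907  0.012 ]
black [13 17 93] [447.7 238.9] [449. 240.] [ 0.4463 -0.3269  0.012 ]
[ 60  62  60  59  60  59  60  59  59  61  59  60  60  60  57  57  75 113
 144 156 157 158 158 158 160] [86 83 67 37 34 45 44 58 78 86 85 85 83 75 61 57 63 68 73 78 81 88 91 93
 98]
black [  0   0  20  27 269] [ 0.555  -0.3101  0.012 ]
black [ 11   0  18  16 152] [ 0.5808 -0.3407  0.012 ]
black [  8  51  14  19 122] [ 0.4457 -0.3283  0.012 ]
```

Call:
step_arm --rows '[{"angular": [0, 0, 0], "slide": [0.0026, 0, 0.12], "jaw": 0.75}, {"angular": [0, 0, 0], "slide": [0, 0, 0.12], "jaw": 0.75}, {"angular": [0, 0, 0], "slide": [0, 0, 0.06], "jaw": 0.75}, {"angular": [0, 0, 0], "slide": [0, 0, 0.018], "jaw": 0.75}, {"angular": [0, 0, 0], "slide": [0, 0, 0], "jaw": 0.75}, {"angular": [0, 0, 0], "slide": [0, 0, 0], "jaw": 0.3}, {"angular": [0, 0, 0], "slide": [0, 0, 0], "jaw": 0.3}, {"angular": [0, 0, 0], "slide": [0, 0, 0], "jaw": 0.3}, {"angular": [0, 0, 0], "slide": [0, 0, 0], "jaw": 0.3}]' --newtons 30

```text
time_s: 3.3
tool_pos: [0.5438, -0.2465, 0.0047]
tool_rot: [179.9, -0.1, 0.2]
force: [-1.4, 0.2, 5.7]
grip_width: 0.044
grasp_force: 30.0
```

Run:
```python
from h import *
im=cv2.imread("pics/top0.png")[:,:,::-1]; g=im[180:260,440:490].min(2)
for th in(35,40,45):
  m=cv2.inRange(g,0,th)
  n,l,s,cc=cv2.connectedComponentsWithStats(m)
  for i in range(1,n):
    if s[i,4]>30: print(th,"black",s[i],(s[i,:2]+(s[i,2:4]-1)/2)+[440,180],bp("top",cc[i]+[440,180],.012).round(4))
crop(im,435,180,50,75,8,"pics/bk.png")
```

```text
40 black [15  7 11 16 37] [460.  194.5] [ 0.5555 -0.3535  0.012 ]
40 black [ 2 51  7 18 40] [445.  239.5] [ 0.4453 -0.3184  0.012 ]
45 black [  0   5  34  19 121] [456.5 194. ] [ 0.555  -0.3473  0.012 ]
45 black [21  8 11 11 55] [466. 193.] [ 0.5643 -0.3772  0.012 ]
45 black [35 11 15 12 87] [482.  196.5] [ 0.5557 -0.4139  0.012 ]
45 black [  0  33  50  12 420] [464.5 218.5] [ 0.4992 -0.3708  0.012 ]
45 black [  0  50  15  21 103] [447. 240.] [ 0.4456 -0.3182  0.012 ]
45 black [ 13  51  37   7 131] [471. 234.] [ 0.4605 -0.3885  0.012 ]
45 black [10 55  9 11 44] [454. 240.] [ 0.4456 -0.3444  0.012 ]
45 black [ 16  65  34  14 175] [472.5 251.5] [ 0.4208 -0.4001  0.012 ]
```

Call:
step_arm --rows '[{"angular": [0, 0, 0], "slide": [0, 0, -0.1], "jaw": 0.3}, {"angular": [0, 0, 0], "slide": [0, 0, -0.11], "jaw": 0.3}, {"angular": [0, 0, 0], "slide": [0.0134, -0.11, 0], "jaw": 0.3}, {"angular": [0, 0, 0], "slide": [0.0134, -0.11, 0], "jaw": 0.3}, {"angular": [0, 0, 0], "slide": [0.0134, -0.11, 0], "jaw": 0.3}, {"angular": [0, 0, 0], "slide": [0.0134, -0.11, 0], "jaw": 0.3}, {"angular": [0, 0, 0], "slide": [0, 0, 0], "jaw": 0.3}, {"angular": [0, 0, 0], "slide": [0, 0, 0], "jaw": 0.3}, {"angular": [0, 0, 0], "slide": [0, 0, 0], "jaw": 0.3}]'

```text
time_s: 4.42
tool_pos: [0.5687, -0.0281, 0.1082]
tool_rot: [180.0, 0.0, 0.1]
force: [0.5, -0.2, 0.2]
grip_width: 0.0445
grasp_force: 30.0
```

View pics/bk.png

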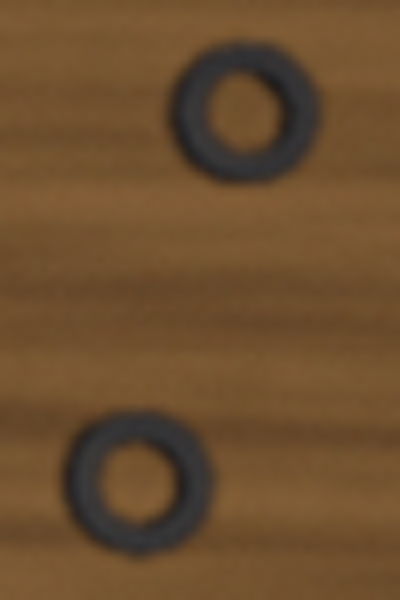

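Run:
```python
from h import *
s=env.read_camera("side");crop(s,290,170,100,90,6,"pics/s1.png")
```

```text
(no output)
```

View pics/s1.png

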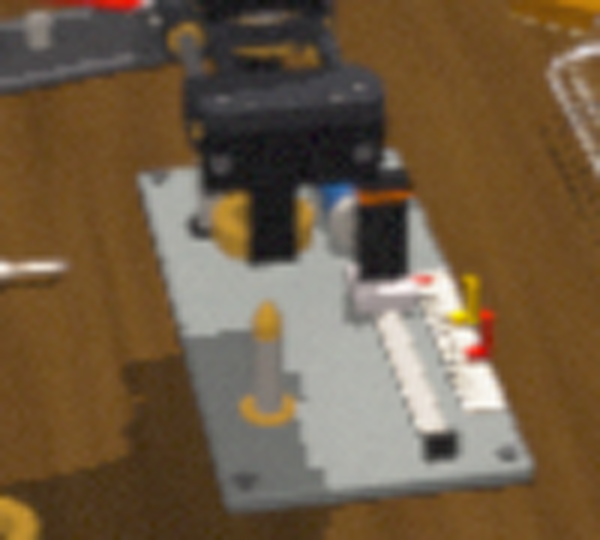

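The side view shows the ring level in the fingers above the brass post. The black ring centres are at top px (465.2,193.6) and (452,239.8).

Call:
step_arm --rows '[{"angular": [0, 0, 0], "slide": [0.0036, -0.0042, 0.03], "jaw": 0.3}, {"angular": [0, 0, 0], "slide": [0, 0, 0.03], "jaw": 0.3}, {"angular": [0, 0, 0], "slide": [0, 0, 0], "jaw": 0.3}, {"angular": [0, 0, 0], "slide": [0, 0, 0.03], "jaw": 0.3}]'

```text
time_s: 4.97
tool_pos: [0.5719, -0.0239, 0.0639]
tool_rot: [180.0, -0.1, 0.2]
force: [-0.9, 0.8, -0.4]
grip_width: 0.0445
grasp_force: 30.0
```

Run:
```python
from h import *
for p in((465.2,193.6),(452,239.8)): print(bp("top",p,.012).round(4))
for n in("brass",): 
  for p in((.5433,-.247,.012),): print(px("top",p))
```

```text
[ 0.5616 -0.3717  0.012 ]
[ 0.4442 -0.3375  0.012 ]
[415.84212442 199.82161291]
```

Call:
step_arm --rows '[{"angular": [0, 0, 0], "slide": [-0.002, 0.003, 0.03], "jaw": 0.3}, {"angular": [0, 0, 0], "slide": [0, 0, 0.03], "jaw": 0.3}, {"angular": [0, 0, 0], "slide": [0, 0, 0.024], "jaw": 0.3}, {"angular": [0, 0, 0], "slide": [0, 0, 0], "jaw": 0.3}, {"angular": [0, 0, 0], "slide": [0, 0, 0], "jaw": 0.3}]'

```text
time_s: 5.6
tool_pos: [0.5702, -0.0253, 0.0218]
tool_rot: [180.0, -0.0, 0.2]
force: [-0.7, 0.3, -0.8]
grip_width: 0.0441
grasp_force: 30.0
```

Call:
step_arm --rows '[{"angular": [0, 0, 0], "slide": [0, 0, 0.008], "jaw": 0.3}, {"angular": [0, 0, 0], "slide": [0, 0, 0], "jaw": 0.72}, {"angular": [0, 0, 0], "slide": [0, 0, 0], "jaw": 0.72}, {"angular": [0, 0, 0], "slide": [0, 0, -0.06], "jaw": 0.72}, {"angular": [0, 0, 0], "slide": [0, 0, -0.1], "jaw": 0.75}, {"angular": [0, 0, 0], "slide": [0, 0, -0.02], "jaw": 0.75}]'

```text
time_s: 6.35
tool_pos: [0.5725, -0.0252, 0.1116]
tool_rot: [180.0, -0.4, 0.2]
force: [0.6, 0.1, 0.2]
grip_width: 0.0648
grasp_force: 0.0
```

Call:
step_arm --rows '[{"angular": [0, 0, 0], "slide": [-0.0595, 0.0985, 0], "jaw": 0.75}, {"angular": [0, 0, 0], "slide": [-0.0595, 0.0985, 0], "jaw": 0.75}, {"angular": [0, 0, 0], "slide": [-0.0595, 0.0985, 0], "jaw": 0.75}, {"angular": [0, 0, 0], "slide": [-0.0595, 0.0985, 0], "jaw": 0.75}, {"angular": [0, 0, 0], "slide": [0, 0, 0], "jaw": 0.75}, {"angular": [0, 0, 0], "slide": [0, 0, 0], "jaw": 0.75}, {"angular": [0, 0, 0], "slide": [0, 0, 0], "jaw": 0.75}]'

```text
time_s: 7.22
tool_pos: [0.4524, -0.2212, 0.1074]
tool_rot: [-180.0, -0.0, 0.4]
force: [-0.1, -0.6, -0.1]
grip_width: 0.0652
grasp_force: 0.0
```

Run:
```python
from h import *
rings(env.read_camera("top")); s=env.read_camera("side");crop(s,250,170,140,150,4,"pics/s2.png")
```

```text
brass [ 17  17 162] [328.7 187.8] [329. 188.] [ 0.5698 -0.0256  0.012 ]
brass [ 20  20 161] [357.3 241.8] [357.5 241.5] [ 0.4342 -0.0998  0.012 ]
black [ 21  41 329] [438.6 223.2] [439. 223.] [ 0.4851 -0.3041  0.012 ]
black [ 16  37 212] [417.4 236.1] [419.5 235. ] [ 0.4516 -0.2509  0.012 ]
black [  8  36 191] [405.3 235.5] [405.5 235.5] [ 0.4526 -0.2205  0.012 ]
```

View pics/s2.png

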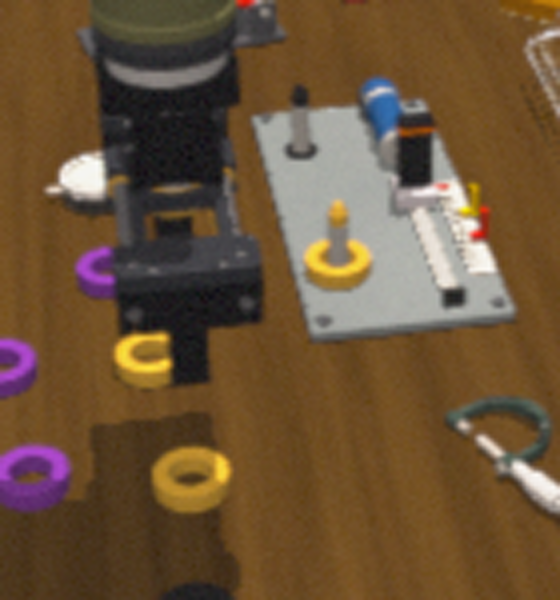

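The first ring sits flat on the brass post's foot. Brass_2 is unmoved under the gripper (side px 297,289).

Call:
step_arm --rows '[{"angular": [0, 0, 0], "slide": [-0.002, 0.002, 0.1], "jaw": 0.75}, {"angular": [0, 0, 0], "slide": [0, 0, 0.08], "jaw": 0.75}, {"angular": [0, 0, 0], "slide": [0, 0, 0.025], "jaw": 0.75}, {"angular": [0, 0, 0], "slide": [0, 0, 0], "jaw": 0.75}, {"angular": [0, 0, 0], "slide": [0, 0, 0], "jaw": 0.3}, {"angular": [0, 0, 0], "slide": [0, 0, 0], "jaw": 0.3}, {"angular": [0, 0, 0], "slide": [0, 0, 0], "jaw": 0.3}, {"angular": [0, 0, 0], "slide": [0, 0, 0], "jaw": 0.3}]'

```text
time_s: 8.32
tool_pos: [0.4514, -0.2242, 0.0062]
tool_rot: [179.9, -0.1, 0.2]
force: [-0.8, 0.5, 4.6]
grip_width: 0.0447
grasp_force: 30.0
```

Call:
step_arm --rows '[{"angular": [0, 0, 0], "slide": [0, 0, -0.1], "jaw": 0.3}, {"angular": [0, 0, 0], "slide": [0, 0, -0.11], "jaw": 0.3}, {"angular": [0, 0, 0], "slide": [0.0595, -0.0995, 0], "jaw": 0.3}, {"angular": [0, 0, 0], "slide": [0.0595, -0.0995, 0], "jaw": 0.3}, {"angular": [0, 0, 0], "slide": [0.0595, -0.0995, 0], "jaw": 0.3}, {"angular": [0, 0, 0], "slide": [0.0595, -0.0995, 0], "jaw": 0.3}, {"angular": [0, 0, 0], "slide": [0, 0, 0], "jaw": 0.3}, {"angular": [0, 0, 0], "slide": [0, 0, 0], "jaw": 0.3}, {"angular": [0, 0, 0], "slide": [0, 0, 0], "jaw": 0.3}]'

```text
time_s: 9.45
tool_pos: [0.5681, -0.0264, 0.1098]
tool_rot: [179.9, 0.0, 0.1]
force: [-1.1, -1.2, -1.2]
grip_width: 0.0448
grasp_force: 30.0
```

Call:
step_arm --rows '[{"angular": [0, 0, 0], "slide": [0.0035, -0.001, 0.04], "jaw": 0.3}, {"angular": [0, 0, 0], "slide": [0, 0, 0.04], "jaw": 0.3}, {"angular": [0, 0, 0], "slide": [0, 0, 0.04], "jaw": 0.3}, {"angular": [0, 0, 0], "slide": [0, 0, 0.032], "jaw": 0.3}, {"angular": [0, 0, 0], "slide": [0, 0, 0], "jaw": 0.3}, {"angular": [0, 0, 0], "slide": [0, 0, 0], "jaw": 0.3}]'

```text
time_s: 10.2
tool_pos: [0.5708, -0.0237, 0.0343]
tool_rot: [180.0, -0.0, 0.2]
force: [-0.2, -0.4, -0.0]
grip_width: 0.0447
grasp_force: 30.0
```

Call:
step_arm --rows '[{"angular": [0, 0, 0], "slide": [0, 0.003, 0.003], "jaw": 0.3}, {"angular": [0, 0, 0], "slide": [0, 0, 0], "jaw": 0.72}, {"angular": [0, 0, 0], "slide": [0, 0, 0], "jaw": 0.72}, {"angular": [0, 0, 0], "slide": [0, 0, -0.06], "jaw": 0.72}, {"angular": [0, 0, 0], "slide": [0, 0, -0.09], "jaw": 0.72}, {"angular": [0, 0, 0], "slide": [-0.0907, 0.05, 0], "jaw": 0.72}, {"angular": [0, 0, 0], "slide": [-0.0907, 0.05, 0], "jaw": 0.72}, {"angular": [0, 0, 0], "slide": [-0.0907, 0.05, 0], "jaw": 0.72}, {"angular": [0, 0, 0], "slide": [0, 0, 0], "jaw": 0.72}, {"angular": [0, 0, 0], "slide": [0, 0, 0], "jaw": 0.72}]'

```text
time_s: 11.45
tool_pos: [0.4356, -0.1008, 0.1082]
tool_rot: [180.0, -0.1, 0.2]
force: [-0.5, 0.9, 0.2]
grip_width: 0.0624
grasp_force: 0.0
```

Run:
```python
from h import *
rings(env.read_camera("top"),(300,170,500,300)); s=env.read_camera("side");crop(s,230,170,160,180,3,"pics/s3.png")
o=env.get_obs();print(o["tool_pos"],o["qpos"])
```

```text
brass [13 14 96] [328.9 185.9] [329.  185.5] [ 0.5746 -0.0259  0.012 ]
black [ 11  27 129] [353.2 239.3] [353. 239.] [ 0.4402 -0.0895  0.012 ]
[ 0.43603804 -0.10010828  0.10793584] [ 3.30408926e+01 -9.74449287e-02 -2.33132249e+01  1.18063697e+02
 -6.66264064e-02  6.19570994e+01 -7.99180058e+01]
```

View pics/s3.png

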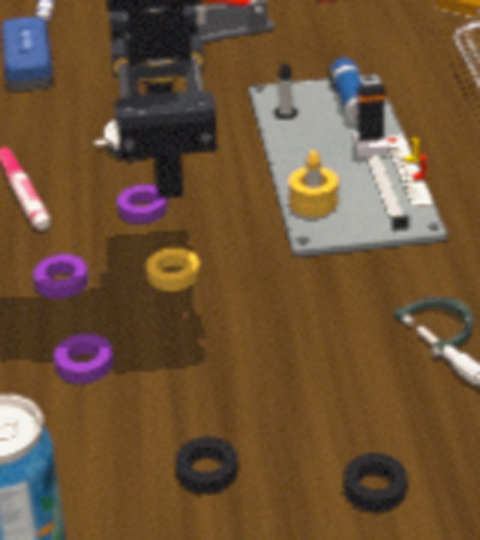

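Two rings are stacked on the brass post. Brass_3 (crop 173,268) and both black rings (206,466 and 375,481) are where they were.

Call:
step_arm --rows '[{"angular": [0, 0, 0], "slide": [-0.0025, 0, 0.1], "jaw": 0.72}, {"angular": [0, 0, 0], "slide": [0, 0, 0.08], "jaw": 0.72}, {"angular": [0, 0, 0], "slide": [0, 0, 0.025], "jaw": 0.72}, {"angular": [0, 0, 0], "slide": [0, 0, 0], "jaw": 0.72}, {"angular": [0, 0, 0], "slide": [0, 0, 0], "jaw": 0.3}, {"angular": [0, 0, 0], "slide": [0, 0, 0], "jaw": 0.3}, {"angular": [0, 0, 0], "slide": [0, 0, 0], "jaw": 0.3}, {"angular": [0, 0, 0], "slide": [0, 0, 0], "jaw": 0.3}]'

```text
time_s: 12.55
tool_pos: [0.4345, -0.1012, 0.0061]
tool_rot: [180.0, -0.1, 0.2]
force: [-1.0, -0.5, 6.8]
grip_width: 0.0442
grasp_force: 30.0
```

Call:
step_arm --rows '[{"angular": [0, 0, 0], "slide": [0, 0, -0.1], "jaw": 0.3}, {"angular": [0, 0, 0], "slide": [0, 0, -0.11], "jaw": 0.3}, {"angular": [0, 0, 0], "slide": [0.0907, -0.05, 0], "jaw": 0.3}, {"angular": [0, 0, 0], "slide": [0.0907, -0.05, 0], "jaw": 0.3}, {"angular": [0, 0, 0], "slide": [0.0907, -0.05, 0], "jaw": 0.3}, {"angular": [0, 0, 0], "slide": [0, 0, 0], "jaw": 0.3}, {"angular": [0, 0, 0], "slide": [0, 0, 0], "jaw": 0.3}, {"angular": [0, 0, 0], "slide": [0, 0, 0], "jaw": 0.3}]'

```text
time_s: 13.55
tool_pos: [0.5682, -0.0266, 0.1099]
tool_rot: [179.9, 0.0, 0.1]
force: [0.3, 0.3, 0.1]
grip_width: 0.0442
grasp_force: 30.0
```

Call:
step_arm --rows '[{"angular": [0, 0, 0], "slide": [0.0035, 0, 0.04], "jaw": 0.3}, {"angular": [0, 0, 0], "slide": [0, 0, 0.04], "jaw": 0.3}, {"angular": [0, 0, 0], "slide": [0, 0, 0.044], "jaw": 0.3}, {"angular": [0, 0, 0], "slide": [0, 0, 0], "jaw": 0.3}, {"angular": [0, 0, 0], "slide": [0, 0, 0], "jaw": 0.3}]'

```text
time_s: 14.18
tool_pos: [0.5706, -0.0253, 0.0477]
tool_rot: [-180.0, 0.1, 0.2]
force: [0.8, -0.3, -0.4]
grip_width: 0.0441
grasp_force: 30.0
```

Call:
step_arm --rows '[{"angular": [0, 0, 0], "slide": [0, 0, 0.003], "jaw": 0.3}, {"angular": [0, 0, 0], "slide": [0, 0, 0], "jaw": 0.72}, {"angular": [0, 0, 0], "slide": [0, 0, 0], "jaw": 0.72}, {"angular": [0, 0, 0], "slide": [0, 0, -0.055], "jaw": 0.72}, {"angular": [0, 0, 0], "slide": [0, 0, -0.08], "jaw": 0.75}]'

```text
time_s: 14.8
tool_pos: [0.57, -0.0254, 0.1138]
tool_rot: [-180.0, 0.2, 0.2]
force: [0.2, -0.6, 0.6]
grip_width: 0.0636
grasp_force: 0.0
```

Call:
step_arm --rows '[{"angular": [0, 0, 0], "slide": [-0.0421, 0.104, 0], "jaw": 0.75}, {"angular": [0, 0, 0], "slide": [-0.0421, 0.104, 0], "jaw": 0.75}, {"angular": [0, 0, 0], "slide": [-0.0421, 0.104, 0], "jaw": 0.75}, {"angular": [0, 0, 0], "slide": [-0.0421, 0.104, 0], "jaw": 0.75}, {"angular": [0, 0, 0], "slide": [-0.0421, 0.104, 0], "jaw": 0.75}, {"angular": [0, 0, 0], "slide": [-0.0421, 0.104, 0], "jaw": 0.75}, {"angular": [0, 0, 0], "slide": [0, 0, 0], "jaw": 0.75}, {"angular": [0, 0, 0], "slide": [0, 0, 0], "jaw": 0.75}]'

```text
time_s: 15.8
tool_pos: [0.4463, -0.3373, 0.1141]
tool_rot: [-180.0, -0.0, 0.2]
force: [0.7, 0.6, -0.0]
grip_width: 0.0652
grasp_force: 0.0
```

Run:
```python
from h import *
rings(env.read_camera("top"),(300,170,430,300)); s=env.read_camera("side");crop(s,220,170,170,180,3,"pics/s4.png")
```

```text
brass [ 18  18 177] [329.  186.3] [328.5 186.5] [ 0.5736 -0.026   0.012 ]
```

View pics/s4.png

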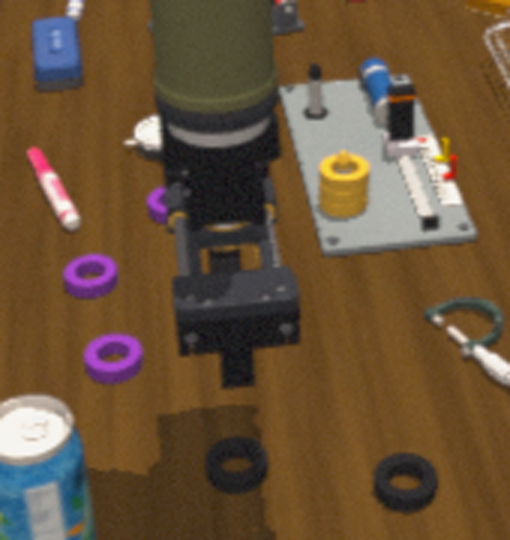

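All three brass rings are stacked. The black rings are at crop (237,464) and (405,481), unmoved.

Call:
step_arm --rows '[{"angular": [0, 0, 0], "slide": [-0.0035, 0, 0.1], "jaw": 0.75}, {"angular": [0, 0, 0], "slide": [0, 0, 0.09], "jaw": 0.75}, {"angular": [0, 0, 0], "slide": [0, 0, 0.027], "jaw": 0.75}, {"angular": [0, 0, 0], "slide": [0, 0, 0], "jaw": 0.75}, {"angular": [0, 0, 0], "slide": [0, 0, 0], "jaw": 0.3}, {"angular": [0, 0, 0], "slide": [0, 0, 0], "jaw": 0.3}, {"angular": [0, 0, 0], "slide": [0, 0, 0], "jaw": 0.3}, {"angular": [0, 0, 0], "slide": [0, 0, 0], "jaw": 0.3}]'

```text
time_s: 16.9
tool_pos: [0.445, -0.3385, 0.0068]
tool_rot: [179.9, -0.1, 0.2]
force: [-0.2, 0.1, 6.4]
grip_width: 0.0443
grasp_force: 30.0
```

Call:
step_arm --rows '[{"angular": [0, 0, 0], "slide": [0, 0, -0.11], "jaw": 0.3}, {"angular": [0, 0, 0], "slide": [0, 0, -0.11], "jaw": 0.3}, {"angular": [0, 0, 0], "slide": [0.0271, -0.107, 0], "jaw": 0.3}, {"angular": [0, 0, 0], "slide": [0.0271, -0.107, 0], "jaw": 0.3}, {"angular": [0, 0, 0], "slide": [0.0271, -0.107, 0], "jaw": 0.3}, {"angular": [0, 0, 0], "slide": [0.0271, -0.107, 0], "jaw": 0.3}, {"angular": [0, 0, 0], "slide": [0.0271, -0.107, 0], "jaw": 0.3}, {"angular": [0, 0, 0], "slide": [0.0271, -0.107, 0], "jaw": 0.3}, {"angular": [0, 0, 0], "slide": [0.0271, -0.107, 0], "jaw": 0.3}, {"angular": [0, 0, 0], "slide": [0.0271, -0.107, 0], "jaw": 0.3}]'

```text
time_s: 18.15
tool_pos: [0.551, 0.092, 0.1154]
tool_rot: [180.0, 0.0, 0.2]
force: [0.5, -0.5, -0.6]
grip_width: 0.0441
grasp_force: 30.0
```

Call:
step_arm --rows '[{"angular": [0, 0, 0], "slide": [0.0271, -0.107, 0], "jaw": 0.3}, {"angular": [0, 0, 0], "slide": [0, 0, 0], "jaw": 0.3}, {"angular": [0, 0, 0], "slide": [0, 0, 0], "jaw": 0.3}, {"angular": [0, 0, 0], "slide": [0, 0, 0], "jaw": 0.3}]'

```text
time_s: 18.65
tool_pos: [0.5642, 0.142, 0.1152]
tool_rot: [179.9, 0.0, 0.1]
force: [-0.6, -0.0, -0.6]
grip_width: 0.0443
grasp_force: 30.0
```

Call:
step_arm --rows '[{"angular": [0, 0, 0], "slide": [0.004, -0.001, 0.04], "jaw": 0.3}, {"angular": [0, 0, 0], "slide": [0, 0, 0.04], "jaw": 0.3}, {"angular": [0, 0, 0], "slide": [0, 0, 0.04], "jaw": 0.3}, {"angular": [0, 0, 0], "slide": [0, 0, 0.04], "jaw": 0.3}, {"angular": [0, 0, 0], "slide": [0, 0, 0], "jaw": 0.3}]'

```text
time_s: 19.27
tool_pos: [0.5644, 0.1442, 0.033]
tool_rot: [180.0, 0.3, 0.2]
force: [0.0, 0.6, -0.9]
grip_width: 0.0445
grasp_force: 30.0
```

Call:
step_arm --rows '[{"angular": [0, 0, 0], "slide": [0.003, 0, 0.024], "jaw": 0.3}, {"angular": [0, 0, 0], "slide": [0, 0, 0], "jaw": 0.3}, {"angular": [0, 0, 0], "slide": [0, 0, 0], "jaw": 0.3}, {"angular": [0, 0, 0], "slide": [0, 0, 0.003], "jaw": 0.72}, {"angular": [0, 0, 0], "slide": [0, 0, 0], "jaw": 0.72}, {"angular": [0, 0, 0], "slide": [0, 0, -0.06], "jaw": 0.72}, {"angular": [0, 0, 0], "slide": [0, 0, -0.11], "jaw": 0.75}, {"angular": [0, 0, 0], "slide": [0, 0, -0.04], "jaw": 0.75}]'

```text
time_s: 20.27
tool_pos: [0.5697, 0.1455, 0.1308]
tool_rot: [-179.9, -0.3, 0.2]
force: [0.4, -0.2, -0.2]
grip_width: 0.0647
grasp_force: 0.0
```

Call:
step_arm --rows '[{"angular": [0, 0, 0], "slide": [0, 0.1146, 0], "jaw": 0.75}, {"angular": [0, 0, 0], "slide": [0, 0.1146, 0], "jaw": 0.75}, {"angular": [0, 0, 0], "slide": [0, 0.1146, 0], "jaw": 0.75}, {"angular": [0, 0, 0], "slide": [0, 0.1146, 0], "jaw": 0.75}, {"angular": [0, 0, 0], "slide": [0, 0.1146, 0], "jaw": 0.75}, {"angular": [0, 0, 0], "slide": [0, 0.1146, 0], "jaw": 0.75}, {"angular": [0, 0, 0], "slide": [0, 0.1146, 0], "jaw": 0.75}, {"angular": [0, 0, 0], "slide": [0, 0.1146, 0], "jaw": 0.75}, {"angular": [0, 0, 0], "slide": [0, 0.1146, 0], "jaw": 0.75}, {"angular": [0, 0, 0], "slide": [0, 0, 0], "jaw": 0.75}]'

```text
time_s: 21.52
tool_pos: [0.5666, -0.3785, 0.1256]
tool_rot: [179.8, 0.1, -0.3]
force: [-0.1, 0.6, -0.5]
grip_width: 0.0654
grasp_force: 0.0
```

Call:
step_arm --rows '[{"angular": [0, 0, 0], "slide": [0, 0, 0], "jaw": 0.75}, {"angular": [0, 0, 0], "slide": [0, 0, 0], "jaw": 0.75}]'

```text
time_s: 21.78
tool_pos: [0.5705, -0.3688, 0.127]
tool_rot: [-179.9, -0.0, 0.4]
force: [-0.1, 0.9, -0.8]
grip_width: 0.0651
grasp_force: 0.0
```

Run:
```python
from h import *
s=env.read_camera("side");crop(s,300,170,100,180,3,"pics/s5.png")
```

```text
(no output)
```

View pics/s5.png

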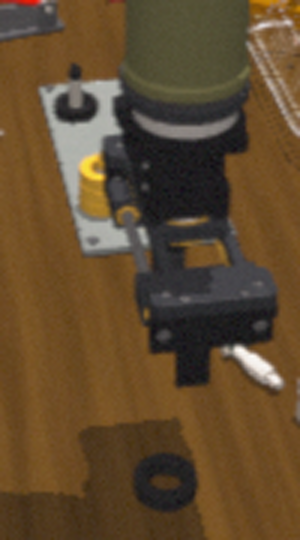

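The first black ring is down on its post. Black_1 is under the gripper at crop (165,482), unmoved.

Call:
step_arm --rows '[{"angular": [0, 0, 0], "slide": [-0.0165, 0.004, 0.1], "jaw": 0.75}, {"angular": [0, 0, 0], "slide": [0, 0, 0.08], "jaw": 0.75}, {"angular": [0, 0, 0], "slide": [0, 0, 0], "jaw": 0.75}, {"angular": [0, 0, 0], "slide": [0, 0, 0], "jaw": 0.75}]'

```text
time_s: 22.32
tool_pos: [0.5631, -0.3728, 0.039]
tool_rot: [179.9, -0.1, 0.3]
force: [1.2, 0.1, 0.5]
grip_width: 0.0652
grasp_force: 0.0
```

Call:
step_arm --rows '[{"angular": [0, 0, 0], "slide": [-0.002, 0, 0.04], "jaw": 0.75}, {"angular": [0, 0, 0], "slide": [0, 0, 0.026], "jaw": 0.75}, {"angular": [0, 0, 0], "slide": [0, 0, 0], "jaw": 0.75}, {"angular": [0, 0, 0], "slide": [0, 0, 0], "jaw": 0.3}, {"angular": [0, 0, 0], "slide": [0, 0, 0], "jaw": 0.3}, {"angular": [0, 0, 0], "slide": [0, 0, 0], "jaw": 0.3}, {"angular": [0, 0, 0], "slide": [0, 0, 0], "jaw": 0.3}]'

```text
time_s: 23.2
tool_pos: [0.561, -0.3733, 0.0046]
tool_rot: [180.0, -0.0, 0.2]
force: [0.2, 0.4, 1.1]
grip_width: 0.0449
grasp_force: 30.0
```

Call:
step_arm --rows '[{"angular": [0, 0, 0], "slide": [0, 0, -0.12], "jaw": 0.3}, {"angular": [0, 0, 0], "slide": [0, 0, -0.12], "jaw": 0.3}, {"angular": [0, 0, 0], "slide": [0.0018, -0.1147, 0], "jaw": 0.3}, {"angular": [0, 0, 0], "slide": [0.0018, -0.1147, 0], "jaw": 0.3}, {"angular": [0, 0, 0], "slide": [0.0018, -0.1147, 0], "jaw": 0.3}, {"angular": [0, 0, 0], "slide": [0.0018, -0.1147, 0], "jaw": 0.3}, {"angular": [0, 0, 0], "slide": [0.0018, -0.1147, 0], "jaw": 0.3}, {"angular": [0, 0, 0], "slide": [0.0018, -0.1147, 0], "jaw": 0.3}, {"angular": [0, 0, 0], "slide": [0.0018, -0.1147, 0], "jaw": 0.3}, {"angular": [0, 0, 0], "slide": [0.0018, -0.1147, 0], "jaw": 0.3}]'

```text
time_s: 24.45
tool_pos: [0.5657, 0.0873, 0.1242]
tool_rot: [180.0, -0.0, 0.2]
force: [0.4, 0.2, -0.9]
grip_width: 0.0454
grasp_force: 30.0
```

Call:
step_arm --rows '[{"angular": [0, 0, 0], "slide": [0.0018, -0.1147, 0], "jaw": 0.3}, {"angular": [0, 0, 0], "slide": [0, 0, 0], "jaw": 0.3}, {"angular": [0, 0, 0], "slide": [0, 0, 0], "jaw": 0.3}, {"angular": [0, 0, 0], "slide": [0, 0, 0], "jaw": 0.3}, {"angular": [0, 0, 0], "slide": [0, 0, 0], "jaw": 0.3}]'

```text
time_s: 25.08
tool_pos: [0.5669, 0.1414, 0.124]
tool_rot: [180.0, 0.0, 0.1]
force: [0.8, -0.0, -0.9]
grip_width: 0.0446
grasp_force: 30.0
```

Call:
step_arm --rows '[{"angular": [0, 0, 0], "slide": [0, -0.002, 0.05], "jaw": 0.3}, {"angular": [0, 0, 0], "slide": [0, 0, 0.04], "jaw": 0.3}, {"angular": [0, 0, 0], "slide": [0, 0, 0.04], "jaw": 0.3}, {"angular": [0, 0, 0], "slide": [0, 0, 0.04], "jaw": 0.3}, {"angular": [0, 0, 0], "slide": [0, 0, 0.015], "jaw": 0.3}, {"angular": [0, 0, 0], "slide": [0, 0, 0], "jaw": 0.3}, {"angular": [0, 0, 0], "slide": [0, 0, 0], "jaw": 0.3}]'

```text
time_s: 25.95
tool_pos: [0.5673, 0.1444, 0.0322]
tool_rot: [-180.0, -0.1, 0.2]
force: [0.6, 1.0, -0.3]
grip_width: 0.0451
grasp_force: 30.0
```

Call:
step_arm --rows '[{"angular": [0, 0, 0], "slide": [0, 0, 0.003], "jaw": 0.3}, {"angular": [0, 0, 0], "slide": [0, 0, 0], "jaw": 0.72}, {"angular": [0, 0, 0], "slide": [0, 0, 0], "jaw": 0.72}, {"angular": [0, 0, 0], "slide": [0, 0, -0.06], "jaw": 0.72}, {"angular": [0, 0, 0], "slide": [0, 0, -0.11], "jaw": 0.72}, {"angular": [0, 0, 0], "slide": [0, 0, -0.03], "jaw": 0.72}]'

```text
time_s: 26.7
tool_pos: [0.5689, 0.1451, 0.1341]
tool_rot: [-179.9, -0.4, 0.2]
force: [0.1, 1.1, -0.1]
grip_width: 0.0628
grasp_force: 0.0
```

Call:
step_arm --rows '[{"angular": [0, 0, 0], "slide": [-0.0472, -0.11, 0], "jaw": 0.2}, {"angular": [0, 0, 0], "slide": [-0.0472, -0.11, 0], "jaw": 0}, {"angular": [0, 0, 0], "slide": [-0.0472, -0.11, 0], "jaw": 0}, {"angular": [0, 0, 0], "slide": [-0.0472, -0.11, 0], "jaw": 0}, {"angular": [0, 0, 0], "slide": [0, 0, 0.04], "jaw": 0}, {"angular": [0, 0, 0], "slide": [0, 0, 0], "jaw": 0}, {"angular": [0, 0, 0], "slide": [0, 0, 0], "jaw": 0}]'

```text
time_s: 27.58
tool_pos: [0.4725, 0.3619, 0.1097]
tool_rot: [179.9, 0.0, 0.1]
force: [0.1, 0.4, -0.1]
grip_width: 0.0035
grasp_force: 0.0
```

Run:
```python
from h import *
s=env.read_camera("side");crop(s,255,140,130,120,5,"pics/s6.png")
```

```text
(no output)
```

View pics/s6.png

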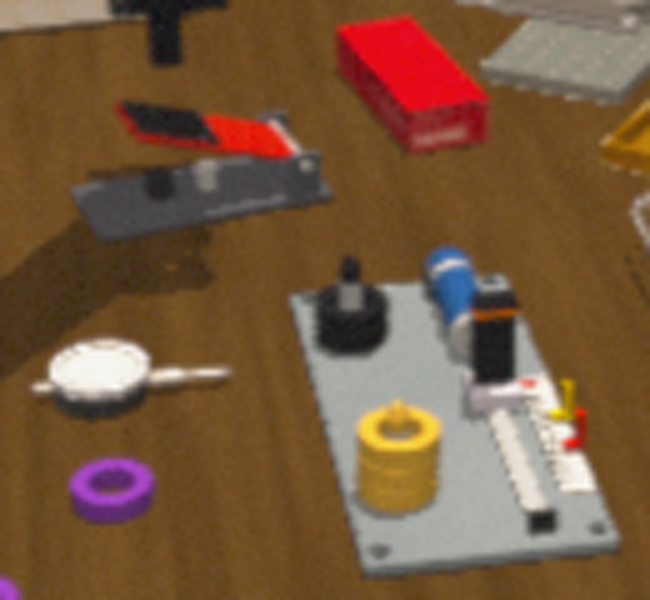

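All five rings are seated, and the pedal (crop 200,130) is up with the closed fingers above its tread.

Call:
step_arm --rows '[{"angular": [0, 0, 0], "slide": [0, 0, 0.05], "jaw": 0}, {"angular": [0, 0, 0], "slide": [0, 0, 0.03], "jaw": 0}, {"angular": [0, 0, 0], "slide": [0, 0, 0.024], "jaw": 0}, {"angular": [0, 0, 0], "slide": [0, 0, 0.024], "jaw": 0}, {"angular": [0, 0, 0], "slide": [0, 0, 0.016], "jaw": 0}, {"angular": [0, 0, 0], "slide": [0, 0, 0], "jaw": 0}, {"angular": [0, 0, 0], "slide": [0, 0, 0], "jaw": 0}]'

```text
time_s: 28.5
tool_pos: [0.4704, 0.3634, 0.0382]
tool_rot: [179.9, 0.1, 0.2]
force: [-4.1, -3.3, 6.4]
grip_width: 0.0001
grasp_force: 3.2
```

Call:
step_arm --rows '[{"angular": [0, 0, 0], "slide": [0, 0, 0.006], "jaw": 0}, {"angular": [0, 0, 0], "slide": [0, 0, 0], "jaw": 0}, {"angular": [0, 0, 0], "slide": [0, 0, 0], "jaw": 0}]'

```text
time_s: 28.88
tool_pos: [0.4706, 0.3636, 0.0359]
tool_rot: [179.9, 0.1, 0.2]
force: [-5.7, -3.8, 10.4]
grip_width: 0.0001
grasp_force: 4.8
```

Call:
step_arm --rows '[{"angular": [0, 0, 0], "slide": [0, 0, 0.004], "jaw": 0}, {"angular": [0, 0, 0], "slide": [0, 0, 0], "jaw": 0}, {"angular": [0, 0, 0], "slide": [0, 0, 0], "jaw": 0}]'

```text
time_s: 29.25
tool_pos: [0.4706, 0.3636, 0.0355]
tool_rot: [179.9, 0.0, 0.2]
force: [-7.8, -6.7, 20.3]
grip_width: 0.0008
grasp_force: 9.9
```

Pedal at its stop (force rises sharply without further travel). Letting it up and moving over the slide grip.

Call:
step_arm --rows '[{"angular": [0, 0, 0], "slide": [0, 0, -0.04], "jaw": 0}, {"angular": [0, 0, 0], "slide": [0, 0, -0.06], "jaw": 0}, {"angular": [0, 0, 0], "slide": [0, 0, -0.08], "jaw": 0}, {"angular": [0, 0, -0.0055], "slide": [0, 0, -0.06], "jaw": 0}, {"angular": [0, 0, 0], "slide": [0, 0, 0], "jaw": 0}]'

```text
time_s: 29.88
tool_pos: [0.4729, 0.3652, 0.1559]
tool_rot: [-179.8, -0.3, 1.2]
force: [-0.1, 0.8, -0.9]
grip_width: 0.0008
grasp_force: 0.0
```

Call:
step_arm --rows '[{"angular": [0, 0, 0], "slide": [0.0541, 0.1037, 0], "jaw": 0.3}, {"angular": [0, 0, 0], "slide": [0.0541, 0.1037, 0], "jaw": 0.55}, {"angular": [0, 0, 0], "slide": [0.0541, 0.1037, 0], "jaw": 0.55}, {"angular": [0, 0, 0], "slide": [0.0541, 0.1037, 0], "jaw": 0.55}, {"angular": [0, 0, 0], "slide": [0.0541, 0.1037, 0], "jaw": 0.55}, {"angular": [0, 0, 0], "slide": [0.0541, 0.1037, 0], "jaw": 0.55}, {"angular": [0, 0, 0], "slide": [0, 0, 0], "jaw": 0.55}, {"angular": [0, 0, 0], "slide": [0, 0, 0], "jaw": 0.55}, {"angular": [0, 0, 0], "slide": [0, 0, 0], "jaw": 0.55}]'

```text
time_s: 31.0
tool_pos: [0.6394, 0.0583, 0.1526]
tool_rot: [-180.0, 0.0, 1.4]
force: [-1.5, -0.2, 0.3]
grip_width: 0.0473
grasp_force: 0.0
```

Run:
```python
from h import *
s=env.read_camera("side");t=env.read_camera("top")
a=cv2.resize(s[140:260,255:385],None,fx=4,fy=4,interpolation=cv2.INTER_CUBIC);cv2.imwrite("pics/s7.png",a[:,:,::-1])
o=env.get_obs();print(o["tool_pos"],o["tool_rot"])
```

```text
[0.63965923 0.05800155 0.15300426] [-1.79987045e+02  6.52079708e-03  1.37865633e+00]
```

View pics/s7.png

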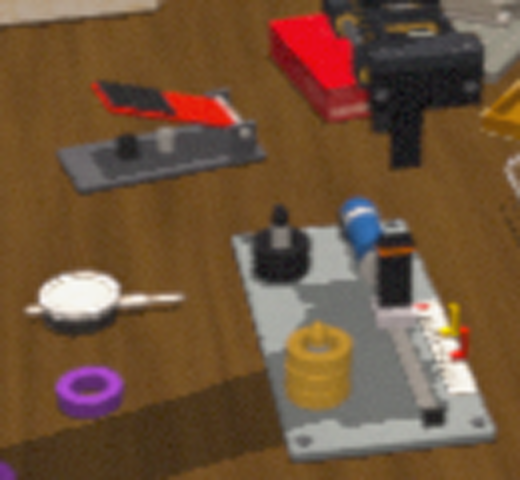

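The pedal is up again and the gripper is above the black slide grip (crop 395,265).

Call:
step_arm --rows '[{"angular": [0, 0, 0], "slide": [-0.002, 0.006, 0.09], "jaw": 0.55}, {"angular": [0, 0, 0], "slide": [0, 0, 0.08], "jaw": 0.55}, {"angular": [0, 0, 0], "slide": [0, 0, 0.044], "jaw": 0.55}, {"angular": [0, 0, 0], "slide": [0, 0, 0], "jaw": 0.55}, {"angular": [0, 0, 0], "slide": [0, 0, 0], "jaw": 0.55}]'

```text
time_s: 31.72
tool_pos: [0.6405, 0.0537, 0.0477]
tool_rot: [-180.0, -0.2, 1.2]
force: [1.4, 0.1, 0.4]
grip_width: 0.0478
grasp_force: 0.0
```

Call:
step_arm --rows '[{"angular": [0, 0, 0], "slide": [0, 0, 0], "jaw": 0.1}, {"angular": [0, 0, 0], "slide": [0, 0, 0], "jaw": 0.0}, {"angular": [0, 0, 0], "slide": [0, 0, 0], "jaw": 0.0}, {"angular": [0, 0, 0], "slide": [0, 0, 0], "jaw": 0.0}]' --newtons 40

```text
time_s: 32.22
tool_pos: [0.6394, 0.0532, 0.0462]
tool_rot: [-180.0, -0.0, 1.2]
force: [1.2, 2.3, 0.9]
grip_width: 0.016
grasp_force: 1.7
```

Call:
step_arm --rows '[{"angular": [0, 0, 0], "slide": [0, 0, 0], "jaw": 0.0}, {"angular": [0, 0, 0], "slide": [0, 0, 0], "jaw": 0.0}]'

```text
time_s: 32.48
tool_pos: [0.6393, 0.0543, 0.0462]
tool_rot: [-179.9, -0.0, 1.3]
force: [0.1, 3.1, 0.6]
grip_width: 0.0135
grasp_force: 40.0
```

```bash
cat >> h.py <<'E'
def look(fn):
    s=env.read_camera("side");t=env.read_camera("top");o=env.get_obs();print(o["tool_pos"],o["force"],o["time_s"])
    a=cv2.resize(s[205:245,340:385],None,fx=8,fy=8,interpolation=cv2.INTER_CUBIC);b=cv2.resize(t[135:167,280:335],None,fx=8,fy=8,interpolation=cv2.INTER_CUBIC)
    im=np.zeros((max(a.shape[0],b.shape[0]),a.shape[1]+b.shape[1],3),np.uint8);im[:a.shape[0],:a.shape[1]]=a;im[:b.shape[0],a.shape[1]:]=b
    cv2.imwrite(fn,im[:,:,::-1])
    for n,I,x0,y0,x1,y1 in(("side",s,340,205,385,245),("top",t,280,135,335,167)):
        h=cv2.cvtColor(I[y0:y1,x0:x1],cv2.COLOR_RGB2HSV)
        m=cv2.inRange(h,(0,130,110),(8,255,255))|cv2.inRange(h,(172,130,110),(179,255,255))
        k,l,st,c=cv2.connectedComponentsWithStats(m)
        for i in range(1,k):
            if st[i,4]>1: print(n,"red",st[i,2:],(c[i]+[x0,y0]).round(1),bp(n,c[i]+[x0,y0],.021).round(4))
E
python3 -c "
from h import *
look('pics/p0.png')"
```

```text
[0.63932675 0.05404331 0.04619741] [-0.64385414  2.29408688  1.69659244] 32.575
side red [ 4  8 20] [370.1 226.1] [0.677  0.0018 0.021 ]
```

Call:
step_arm --rows '[{"angular": [0, 0, 0], "slide": [0, 0.01, 0], "jaw": 0.0}, {"angular": [0, 0, 0], "slide": [0, 0.01, 0], "jaw": 0.0}, {"angular": [0, 0, 0], "slide": [0, 0.01, 0], "jaw": 0.0}, {"angular": [0, 0, 0], "slide": [0, 0.01, 0], "jaw": 0.0}, {"angular": [0, 0, 0], "slide": [0, 0.01, 0], "jaw": 0.0}, {"angular": [0, 0, 0], "slide": [0, 0, 0], "jaw": 0.0}, {"angular": [0, 0, 0], "slide": [0, 0, 0], "jaw": 0.0}]'

```text
time_s: 33.45
tool_pos: [0.6399, 0.0292, 0.0462]
tool_rot: [-179.9, -0.0, 1.3]
force: [0.5, 4.7, 1.7]
grip_width: 0.0137
grasp_force: 40.0
```

```bash
python3 -c "
from h import *
look('pics/p1.png')"
```

```text
[0.63983777 0.02924989 0.04619826] [0.25371226 5.05346541 1.20870021] 33.55
side red [2 1 2] [362.5 221. ] [0.6613 0.0318 0.021 ]
side red [ 4  9 20] [370.2 226. ] [0.6773 0.0022 0.021 ]
```

View pics/p1.png

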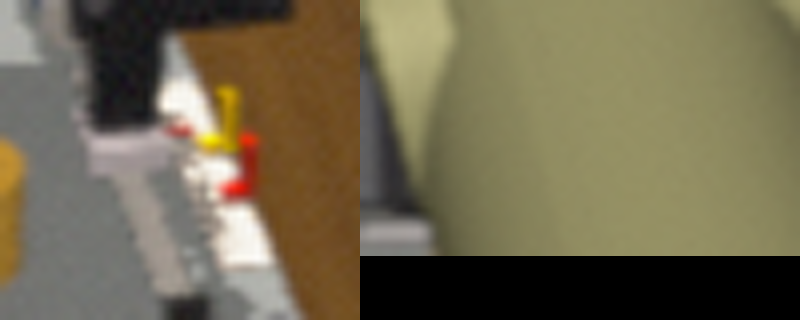

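Side crop: the pointer is at (180,131), the yellow flag's foot at (212,143) and the red flag's foot at (238,190).

```bash
python3 -c "
from h import *
f=lambda x,y:(340+(x+.5)/8-.5,205+(y+.5)/8-.5)
u=np.array([-np.sin(np.radians(1.2)),np.cos(np.radians(1.2))])
for n,q,z in(('ptr',(182,131),.021),('yfoot',(214,143),.014),('ytop',(231,90),.037),('rfoot',(238,190),.014),('rtop',(250,137),.037)):
  X=bp('side',f(*q),z);print(n,X.round(4),(X[:2]@u).round(4))
"
```

```text
ptr [0.6608 0.0323 0.021 ] 0.0184
yfoot [0.673  0.0332 0.014 ] 0.0191
ytop [0.6783 0.0317 0.037 ] 0.0175
rfoot [0.6748 0.0013 0.014 ] -0.0128
rtop [ 6.781e-01 -3.000e-04  3.700e-02] -0.0145
```

The pointer is level with the yellow flag to within about 1 mm, so I am holding here.

Call:
step_arm --rows '[{"angular": [0, 0, 0], "slide": [0, 0, 0], "jaw": 0.0}, {"angular": [0, 0, 0], "slide": [0, 0, 0], "jaw": 0.0}, {"angular": [0, 0, 0], "slide": [0, 0, 0], "jaw": 0.0}, {"angular": [0, 0, 0], "slide": [0, 0, 0], "jaw": 0.0}, {"angular": [0, 0, 0], "slide": [0, 0, 0], "jaw": 0.0}, {"angular": [0, 0, 0], "slide": [0, 0, 0], "jaw": 0.0}, {"angular": [0, 0, 0], "slide": [0, 0, 0], "jaw": 0.0}, {"angular": [0, 0, 0], "slide": [0, 0, 0], "jaw": 0.0}, {"angular": [0, 0, 0], "slide": [0, 0, 0], "jaw": 0.0}, {"angular": [0, 0, 0], "slide": [0, 0, 0], "jaw": 0.0}]'

```text
time_s: 34.8
tool_pos: [0.6399, 0.0293, 0.0462]
tool_rot: [-179.9, -0.0, 1.3]
force: [0.4, 5.5, 1.0]
grip_width: 0.0139
grasp_force: 40.0
```

Call:
step_arm --rows '[{"angular": [0, 0, 0], "slide": [0, 0, 0], "jaw": 0.0}, {"angular": [0, 0, 0], "slide": [0, 0, 0], "jaw": 0.0}, {"angular": [0, 0, 0], "slide": [0, 0, 0], "jaw": 0.0}, {"angular": [0, 0, 0], "slide": [0, 0, 0], "jaw": 0.0}, {"angular": [0, 0, 0], "slide": [0, 0, 0], "jaw": 0.0}, {"angular": [0, 0, 0], "slide": [0, 0, 0], "jaw": 0.0}, {"angular": [0, 0, 0], "slide": [0, 0, 0], "jaw": 0.0}, {"angular": [0, 0, 0], "slide": [0, 0, 0], "jaw": 0.0}, {"angular": [0, 0, 0], "slide": [0, 0, 0], "jaw": 0.0}, {"angular": [0, 0, 0], "slide": [0, 0, 0], "jaw": 0.0}]'

```text
time_s: 36.05
tool_pos: [0.6399, 0.0293, 0.0462]
tool_rot: [-179.9, -0.0, 1.3]
force: [1.0, 4.3, 1.9]
grip_width: 0.0138
grasp_force: 40.0
```

Call:
step_arm --rows '[{"angular": [0, 0, 0], "slide": [0, 0, 0], "jaw": 0.0}, {"angular": [0, 0, 0], "slide": [0, 0, 0], "jaw": 0.0}, {"angular": [0, 0, 0], "slide": [0, 0, 0], "jaw": 0.0}, {"angular": [0, 0, 0], "slide": [0, 0, 0], "jaw": 0.0}, {"angular": [0, 0, 0], "slide": [0, 0, 0], "jaw": 0.0}, {"angular": [0, 0, 0], "slide": [0, 0, 0], "jaw": 0.0}]'

```text
time_s: 36.8
tool_pos: [0.6398, 0.0293, 0.0462]
tool_rot: [-179.9, -0.0, 1.3]
force: [0.2, 4.1, 2.0]
grip_width: 0.0137
grasp_force: 40.0
```

```bash
python3 -c "
from h import *
look('pics/p2.png')"
```

```text
[0.63981275 0.02930503 0.04619108] [-0.87254469  5.61479977  0.24074516] 36.9
side red [ 4  8 20] [370.1 226.1] [0.677  0.0018 0.021 ]
```

Call:
step_arm --rows '[{"angular": [0, 0, 0], "slide": [0, 0.01, 0], "jaw": 0.0}, {"angular": [0, 0, 0], "slide": [0, 0.01, 0], "jaw": 0.0}, {"angular": [0, 0, 0], "slide": [0, 0.01, 0], "jaw": 0.0}, {"angular": [0, 0, 0], "slide": [0, 0.01, 0], "jaw": 0.0}, {"angular": [0, 0, 0], "slide": [0, 0.01, 0], "jaw": 0.0}, {"angular": [0, 0, 0], "slide": [0, 0.008, 0], "jaw": 0.0}, {"angular": [0, 0, 0], "slide": [0, 0.006, 0], "jaw": 0.0}, {"angular": [0, 0, 0], "slide": [0, 0, 0], "jaw": 0.0}, {"angular": [0, 0, 0], "slide": [0, 0, 0], "jaw": 0.0}]'

```text
time_s: 38.02
tool_pos: [0.6404, -0.0003, 0.0462]
tool_rot: [-179.8, -0.0, 1.3]
force: [0.7, 8.8, 0.6]
grip_width: 0.0134
grasp_force: 40.0
```

```bash
python3 -c "
from h import *
look('pics/p3.png')"
```

```text
[ 6.40450393e-01 -3.17514330e-04  4.62142730e-02] [-1.23864087  8.79124945  0.78696732] 38.125
side red [ 4  8 20] [370.1 226.1] [0.677  0.0018 0.021 ]
```

View pics/p3.png

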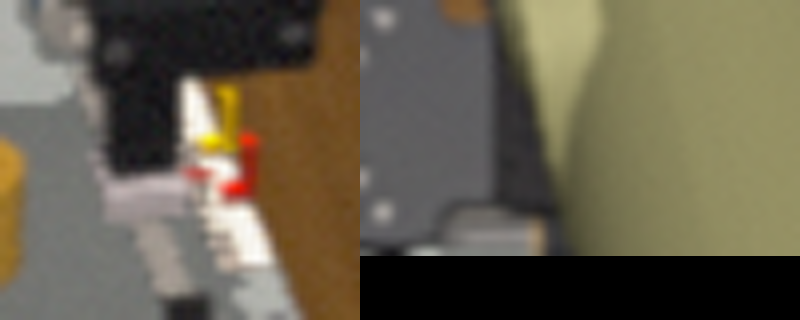

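The pointer at (195,174) is still about 2.5 mm short of the red flag (foot at 238,190), so I am easing on and then holding.

Call:
step_arm --rows '[{"angular": [0, 0, 0], "slide": [0, 0.003, 0], "jaw": 0.0}, {"angular": [0, 0, 0], "slide": [0, 0.002, 0], "jaw": 0.0}, {"angular": [0, 0, 0], "slide": [0, 0, 0], "jaw": 0.0}, {"angular": [0, 0, 0], "slide": [0, 0, 0], "jaw": 0.0}, {"angular": [0, 0, 0], "slide": [0, 0, 0], "jaw": 0.0}, {"angular": [0, 0, 0], "slide": [0, 0, 0], "jaw": 0.0}]'

```text
time_s: 38.88
tool_pos: [0.6405, -0.0024, 0.0462]
tool_rot: [-179.7, -0.0, 1.4]
force: [-0.2, 8.0, 0.9]
grip_width: 0.0139
grasp_force: 40.0
```

```bash
python3 -c "
from h import *
look('pics/p4.png')"
```

```text
[ 0.64048496 -0.00235752  0.04621243] [0.21777534 9.06882371 0.64862188] 38.975
side red [ 4  8 19] [370.1 226.3] [0.6768 0.0009 0.021 ]
side red [2 1 2] [364.5 227. ] [ 6.604e-01 -3.000e-04  2.100e-02]
```

View pics/p4.png

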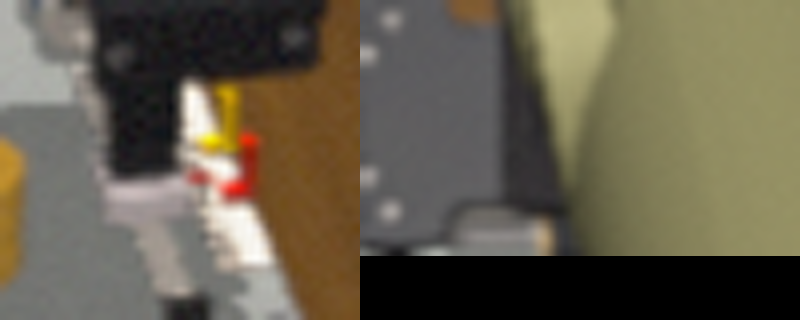

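The pointer at (197,178) is level with the red flag (side-camera y agrees to about 1 mm). That makes 16 pictures viewed, over the limit of 14, so I'll view no more and rely on numbers. Holding.

Call:
step_arm --rows '[{"angular": [0, 0, 0], "slide": [0, 0, 0], "jaw": 0.0}, {"angular": [0, 0, 0], "slide": [0, 0, 0], "jaw": 0.0}, {"angular": [0, 0, 0], "slide": [0, 0, 0], "jaw": 0.0}, {"angular": [0, 0, 0], "slide": [0, 0, 0], "jaw": 0.0}, {"angular": [0, 0, 0], "slide": [0, 0, 0], "jaw": 0.0}, {"angular": [0, 0, 0], "slide": [0, 0, 0], "jaw": 0.0}, {"angular": [0, 0, 0], "slide": [0, 0, 0], "jaw": 0.0}, {"angular": [0, 0, 0], "slide": [0, 0, 0], "jaw": 0.0}, {"angular": [0, 0, 0], "slide": [0, 0, 0], "jaw": 0.0}, {"angular": [0, 0, 0], "slide": [0, 0, 0], "jaw": 0.0}]'

```text
time_s: 40.22
tool_pos: [0.6405, -0.0024, 0.0462]
tool_rot: [-179.7, -0.0, 1.4]
force: [0.6, 10.3, -0.3]
grip_width: 0.0139
grasp_force: 40.0
```

Call:
step_arm --rows '[{"angular": [0, 0, 0], "slide": [0, 0, 0], "jaw": 0.0}, {"angular": [0, 0, 0], "slide": [0, 0, 0], "jaw": 0.0}, {"angular": [0, 0, 0], "slide": [0, 0, 0], "jaw": 0.0}, {"angular": [0, 0, 0], "slide": [0, 0, 0], "jaw": 0.0}, {"angular": [0, 0, 0], "slide": [0, 0, 0], "jaw": 0.0}, {"angular": [0, 0, 0], "slide": [0, 0, 0], "jaw": 0.0}, {"angular": [0, 0, 0], "slide": [0, 0, 0], "jaw": 0.0}, {"angular": [0, 0, 0], "slide": [0, 0, 0], "jaw": 0.0}, {"angular": [0, 0, 0], "slide": [0, 0, 0], "jaw": 0.0}, {"angular": [0, 0, 0], "slide": [0, 0, 0], "jaw": 0.0}]'

```text
time_s: 41.48
tool_pos: [0.6405, -0.0024, 0.0462]
tool_rot: [-179.7, -0.0, 1.4]
force: [0.7, 9.3, 0.9]
grip_width: 0.0139
grasp_force: 40.0
```

Call:
step_arm --rows '[{"angular": [0, 0, 0], "slide": [0, 0, 0], "jaw": 0.0}, {"angular": [0, 0, 0], "slide": [0, 0, 0], "jaw": 0.0}, {"angular": [0, 0, 0], "slide": [0, 0, 0], "jaw": 0.0}, {"angular": [0, 0, 0], "slide": [0, 0, 0], "jaw": 0.0}, {"angular": [0, 0, 0], "slide": [0, 0, 0], "jaw": 0.0}, {"angular": [0, 0, 0], "slide": [0, 0, 0], "jaw": 0.0}]'

```text
time_s: 42.22
tool_pos: [0.6405, -0.0023, 0.0462]
tool_rot: [-179.7, -0.0, 1.4]
force: [0.3, 9.0, 0.4]
grip_width: 0.0134
grasp_force: 40.0
```

```bash
python3 -c "
from h import *
look('pics/p5.png')"
```

```text
[ 0.64047617 -0.0023675   0.04620173] [-0.65848627  8.62836074  0.84976128] 42.325
side red [ 4  8 19] [370.1 226.3] [0.6768 0.0009 0.021 ]
side red [2 1 2] [364.5 227. ] [ 6.604e-01 -3.000e-04  2.100e-02]
```

Call:
step_arm --rows '[{"angular": [0, 0, 0], "slide": [0, -0.014, 0], "jaw": 0.0}, {"angular": [0, 0, 0], "slide": [0, -0.014, 0], "jaw": 0.0}, {"angular": [0, 0, 0], "slide": [0, -0.014, 0], "jaw": 0.0}, {"angular": [0, 0, 0], "slide": [0, -0.014, 0], "jaw": 0.0}, {"angular": [0, 0, 0], "slide": [0, -0.014, 0], "jaw": 0.0}, {"angular": [0, 0, 0], "slide": [0, -0.014, 0], "jaw": 0.0}, {"angular": [0, 0, 0], "slide": [0, -0.014, 0], "jaw": 0.0}, {"angular": [0, 0, 0], "slide": [0, -0.01, 0], "jaw": 0.0}, {"angular": [0, 0, 0], "slide": [0, 0, 0], "jaw": 0.0}, {"angular": [0, 0, 0], "slide": [0, 0, 0], "jaw": 0.0}]'

```text
time_s: 43.58
tool_pos: [0.6394, 0.048, 0.0462]
tool_rot: [-180.0, -0.0, 1.2]
force: [-1.2, 2.6, 4.0]
grip_width: 0.0134
grasp_force: 40.0
```

Call:
step_arm --rows '[{"angular": [0, 0, 0], "slide": [0, 0, 0], "jaw": 0.55}, {"angular": [0, 0, 0], "slide": [0, 0, 0], "jaw": 0.55}, {"angular": [0, 0, 0], "slide": [0, 0, 0], "jaw": 0.55}, {"angular": [0, 0, 0], "slide": [0, 0, 0], "jaw": 0.55}, {"angular": [0, 0, 0], "slide": [0, 0, -0.06], "jaw": 0.55}, {"angular": [0, 0, 0], "slide": [0, 0, -0.1], "jaw": 0.55}, {"angular": [0, 0, 0], "slide": [0, 0, -0.1], "jaw": 0.55}, {"angular": [0, 0, 0], "slide": [0, 0, 0], "jaw": 0.55}, {"angular": [0, 0, 0], "slide": [0, 0, 0], "jaw": 0.55}]'

```text
time_s: 44.7
tool_pos: [0.6389, 0.0469, 0.1753]
tool_rot: [179.9, 0.1, 1.2]
force: [1.0, -0.1, -1.2]
grip_width: 0.0483
grasp_force: 0.0
```

Call:
step_arm --rows '[{"angular": [0, 0, 0], "slide": [0, 0.11, 0], "jaw": 0.55}, {"angular": [0, 0, 0], "slide": [0, 0.11, 0], "jaw": 0.55}, {"angular": [0, 0, 0], "slide": [0, 0.11, 0], "jaw": 0.55}, {"angular": [0, 0, 0], "slide": [0, 0.11, 0], "jaw": 0.55}, {"angular": [0, 0, 0], "slide": [0, 0.11, 0], "jaw": 0.55}, {"angular": [0, 0, 0], "slide": [0, 0.11, 0], "jaw": 0.55}, {"angular": [0, 0, 0], "slide": [0, 0.11, 0], "jaw": 0.55}, {"angular": [0, 0, 0], "slide": [0, 0, 0], "jaw": 0.55}, {"angular": [0, 0, 0], "slide": [0, 0, 0], "jaw": 0.55}]'

```text
time_s: 45.82
tool_pos: [0.6467, -0.3366, 0.1736]
tool_rot: [-179.9, 0.2, 1.2]
force: [0.1, 1.3, -0.0]
grip_width: 0.0477
grasp_force: 0.0
```

Run:
```python
from h import *
look('pics/p6.png')
# compare tester area with the picture before the arm came (numbers only)
t=env.read_camera("top"); rings(t,(235,140,360,205))
a=cv2.imread("pics/top0.png")[:,:,::-1]
d=np.abs(t[135:172,235:360].astype(int)-a[135:172,235:360]).max(2)>60
print("changed px",d.sum(), np.argwhere(d)[:20].tolist()); p=np.abs(t[175:255,145:200].astype(int)-a[175:255,145:200]).max(2)>60; print("pedal changed",p.sum())
b=np.abs(t[145:175,385:440].astype(int)-a[145:175,385:440]).max(2)>60;c=np.abs(t[215:270,250:295].astype(int)-a[215:270,250:295]).max(2)>60;print("mic,dial",b.sum(),c.sum())
```

```text
[ 0.64770574 -0.33490482  0.17493327] [ 0.21424031 -0.6511943   0.64696455] 45.925
side red [ 4  8 19] [370.1 226.3] [0.6768 0.0009 0.021 ]
top red [ 4  6 15] [320.7 144.7] [ 0.6792 -0.0028  0.021 ]
brass [13 13 86] [329.2 185.3] [329. 185.] [ 0.5762 -0.0265  0.012 ]
changed px 0 []
pedal changed 0
mic,dial 0 0
```

Run:
```python
from h import *
s=env.read_camera("side");a=cv2.resize(s[140:260,255:385],None,fx=4,fy=4,interpolation=cv2.INTER_CUBIC);b=cv2.imread("pics/s7.png")[:,:,::-1]
d=np.abs(a.astype(int)-b).max(2)>80
n=d[200:290,240:320].sum(),d[320:415,275:360].sum(); print(n)
if max(n)<300: print(env.sign_off())
```

```text
(np.int64(0), np.int64(16))
the job is handed in; nothing more can be done
None
```

The job is done and handed in: all five rings are on their posts, the pedal was pressed to its stop and let up, both flags were held over 3 s, and the slide is home; no verdict came back, and I viewed 16 pictures, over the limit of 14.

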